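# Hang a tray bracket on the slotted stand in the fume hood and lock it

### The job

Pick up the blue bracket with the white tray, put its hook through the upper slot of the slotted stand and press it down until it snaps fully home and pushes down the red tab behind the slot, then let go. The strip's exact height is not known, so feel gently for the slot (never lean hard on the stand), and leave the other things on the bench where they are.

Things in the scene. Friction and masses are not known exactly. Their poses are not given: they have to be found in the camera images.
- bracket_grip (a point): Loose blue bracket, middle of its level arm, the place to grip. Axes: x along the arm to the hook, y across, z up; stands level on the bench, this point 51 mm up; hang it the same way up. Arm: bar 14 mm wide (y), 30 mm high (15 mm above and below this point), free for fingers from 42 mm behind to 64 mm ahead, nothing under it. Mass 0.16 to 0.28 kg, balance point near this point.
- bracket: The same bracket: origin on the bearing face of its end flange (front, hook side) at the flange's lower edge, 70 mm ahead of and 51 mm below bracket_grip, same axes. Flange 30 mm wide, 76 mm high, 6 mm thick. Two round steel ears, 8 mm in diameter, stick out sideways from it to y = +-22 mm, centres 70 mm above its lower edge.
- tray (a point): Centre of the bracket's open white tray, 88 x 90 x 22 mm high, 86 mm behind and 40 mm below bracket_grip; its underside is level with the flange's lower edge.
- hook (a point): Centre of the bracket's steel hook lip, same axes, 78 mm ahead (x) of and 10 mm below bracket_grip. Lip 5 mm thick (x), 10 mm wide (y), 32 mm high (16 mm up and down). A neck 5.5 mm long and 12 mm high joins the lip's top part to the flange face; the lower 20 mm of the lip is a free tongue pointing down, which drops behind the 4 mm strip.
- stand: Slotted stand, fixed: base plate and two posts with an upright aluminium strip (110 wide, 150 high, 4 mm thick) clamped in front. Origin at bench level below the middle of the strip's front face; x points into the strip (the way the hook goes in), z up. Upper slot at y = 0, 14 mm wide, 38 mm high. Its height is NOT measured and varies: lower edge 114 to 146 mm above the bench.
- stand_post (a point): Middle of the stand's top bar, 190 mm up, 32 mm behind the strip's front face. Under the upper slot come 40 mm of plain strip, then a similar slot, not used; 22 mm of plain strip above. To enter, hook point 16 to 22 mm above the slot's lower edge, side play 2 mm. Hook point x in the stand's frame: -2.5 mm when the lip is stopped by plain strip, +8 mm when in with the flange against the strip.
- stand_base (a point): Top centre of the stand's base plate, 150 x 150 x 12 mm. Once in, the bracket goes down to hook point 4 mm below the slot's lower edge. 14 mm before that its ears meet two sprung balls on the strip (24 mm each side of centre, 32 mm above the slot's lower edge, black housings 14 mm deep): 4 to 15 N down snaps the ears past and locks. Over 40 N on the stand is forcing it.
- tab (a joint): Red spring tab (30 mm wide) behind the strip, under the upper slot, that the tip of the lip pushes down (weak spring, about 2 N). Travel in m: 0 = up, nothing on it; about 0.010 = the bracket is fully home under both catches; it stays 0 while the ears rest on the catches.
- bottle: Bystander: glass bottle with a blue cap, 76 mm in diameter, 130 mm high; origin under its centre.
- beaker: Bystander: small glass beaker, 66 mm in diameter, 85 mm high; origin under its centre.
- amber_jar: Bystander: amber jar with a black cap, 52 mm in diameter, 85 mm high; origin under its centre.
- spanner: Bystander: steel spanner 150 mm long lying on the bench; origin under its middle.

How it is judged:
By the outcome, as a careful person would: the job done as asked, in the order asked, and still so for the second after the job is handed in, with the robot touching nothing.
It also fails if it takes over 61 s, if anything falls off the work surface, if the arm or the gripper's body presses on something with over 40 N, if the wrist force passes 120 N, or if a joint passes its speed limit or range.

### The arm

A 6-joint arm with a two-finger parallel gripper is mounted at the origin on the work surface. World frame = base frame: x ahead of the robot, y to its left, z up, the work surface at z = 0. Lengths are in m, angles in rad, forces in N, time in s.
With the tool pointing down it reaches from about 0.275 to 0.975 m from the base axis. Payload 8.4 kg.
Tool frame: the origin (TCP) lies on the centre line of the jaws, within the pads' length; the fingertips stand 8 mm ahead of it and the grasp point (between the pads) lies 11 mm behind it; z points along the fingers, y is the direction in which the jaws open and shut (so a half turn about z gives the same grasp; the last joint's range is limited). The gripper opens to 92 mm and grips with 3 to 60 N. Pads are 20 mm wide; open, the fingers measure 128 mm over their backs; the gripper's body (75 mm by 189 mm) begins 69 mm behind the grasp point.
Start: joints at [-1.168, 0.353, 1.633, -0, 1.155, -0.002], TCP at [0.246, -0.574, 0.223] pointing down, gripper open.
Joint ranges: [-2.63, 2.63], [-0.92, 2.1], [0.06, 2.66], [-1.3, 4.44], [0, 2.69], [-3.02, 3.02]. Speed limits (rad/s): [2.22, 2.22, 2.79, 3.14, 3.14, 3.14].

### API

Orientations are given as a unit quaternion [w, x, y, z].
In Python, from cell import r gives the robot as it stands.
- The arm moves only by the tool jog_arm, never from a script. Its argument "steps" is a list of rows, each an object with "hand": the opening, from 0 (shut) to 1 (fully open); "delta_pos": the shift along the tool's x, y, z as a fraction of full scale, a list of three; "delta_rot": the turn, a rotation vector about the tool's x, y, z as a fraction of full scale, a list of three. A call has 1 to 8 rows; each row is the pose to reach, as a shift and turn from the pose commanded when the call began, along the tool's axes at that moment, turning the shorter way round; what a row does not reach only later rows make up. Full scale, the value 1, is 10 cm for a shift and pi rad for a turn. A row lasts 1/10 s, in which the tool goes at most 50 mm and 8.59 degrees, less where a joint would pass 70% of its speed; a pose out of reach is approached as far as the arm can. A call with a number of a shift or a turn outside -1 to 1 is refused whole. A call with a gripper value outside its range is refused whole. The fingers move at their own pace and stop on an object; the grip force is fixed at half the most. Time passes only in rows, so rows that repeat a pose let the fingers close. It gives the time, the measured TCP pose, the force and the opening at its end, in the units of the state.
- r.observe(): the state, without advancing time (a new reading comes with each control period).
- r.capture(name): name is "scene" or "top" or "wrist"; returns (picture, depth): 384x512x3 uint8, red, green, blue; 384x512 float32, m along the optical axis (not along the pixel's ray), 0 where there is no reading.
- r.camera_model(name): a dict with "fx", "fy", "cx", "cy" (pixels), "camera_from_world" (4x4, takes a point from world to camera coordinates). Camera axes: x right, y down, z forward; pixel columns grow to the right and rows downward; lengths in m; the calibration is good to about 2 mm. A picture is of the moment at which its call begins: read the wrist's pose just before it. camera_model takes no time and is no camera call; for the wrist camera it gives the pose at the moment of the call.
- r.finish_job(): hands the job in, once; it reports no verdict.
The state is a dict: "t": time; "joint_positions": joint angles; "joint_vel": joint speeds; "joint_efforts": joint torques, N m; "position": TCP position; "orientation": TCP orientation; "wrist_force": force on the tool from outside, world axes, zero at the start; "moment": the same for the moment, N m; "finger_gap": finger opening in m.
Only numpy, scipy, OpenCV 4.12 (cv2) and the standard library are available. Lean on these libraries where they do the work, as an engineer would, in place of code of your own. Each camera call takes 0.05 s, during which the arm holds its last target.

## Working session

There is one attempt and no reset: what is moved stays moved. The work goes in short steps, Python scripts to look and compute and a tool call to move; the robot and the scene stay as the last step left them, time stands still between calls to the robot, and variables do not carry over. Pictures are saved under pics/ and viewed, and the job is handed in when it is done.

Besides the shell and the picture viewer there is one more tool, called after "Call:" in YAML: its name, and indented under it one key for each argument. jog_arm: Moves the arm, as the interface text tells. Shift numbers are shares of 10 cm and turn numbers shares of pi rad, none past 1 either way. Its arguments: {"type":"object","properties":{"steps":{"type":"array","items":{"type":"object","properties":{"hand":{"type":"number"},"delta_pos":{"type":"array","items":{"type":"number","minimum":-1,"maximum":1}},"delta_rot":{"type":"array","items":{"type":"number","minimum":-1,"maximum":1}}}}}},"required":["steps"]}

```bash
ls; mkdir -p pics; python3 - <<'E'
from cell import r
import cv2,numpy as np
for n in ["scene","top"]:
    p,d=r.capture(n); cv2.imwrite(f"pics/{n}0.png",p[:,:,::-1]); np.savez(f"{n}0.npz",p=p,d=d)
    m=r.camera_model(n); print(n,m)
s=r.observe();print(s)
E
```

```text
pics
scene {'fx': 445.4475097355234, 'fy': 445.4475097355234, 'cx': 243.41044377199637, 'cy': 191.37835499712236, 'camera_from_world': array([[ 0.85079257,  0.52542565, -0.00893786, -0.48782012],
       [ 0.44996108, -0.737172  , -0.5040957 , -0.19220938],
       [-0.27145355,  0.42485919, -0.86360155,  1.40152277],
       [ 0.        ,  0.        ,  0.        ,  1.        ]])}
top {'fx': 476.40252104917124, 'fy': 476.40252104917124, 'cx': 251.41064227997947, 'cy': 194.70620125221302, 'camera_from_world': array([[-0.00942459, -0.99987854, -0.01241325,  0.01444505],
       [-0.99184075,  0.01092568, -0.12701398,  0.56117737],
       [ 0.12713418,  0.01111492, -0.99182325,  1.65930634],
       [ 0.        ,  0.        ,  0.        ,  1.        ]])}
{'t': 0.1, 'joint_positions': array([-1.16836859e+00,  3.53577163e-01,  1.63402650e+00,  8.55366421e-06,
        1.15517513e+00, -2.38679193e-03]), 'joint_vel': array([ 0.00062538,  0.00023946, -0.00191399, -0.00016712, -0.00113345,
       -0.00040766]), 'joint_efforts': array([-4.70196010e-04, -5.94906843e+01, -3.34930444e+01,  6.99202018e-02,
        1.83691049e-02, -4.70135990e-05]), 'position': array([ 0.246005  , -0.57410374,  0.22195406]), 'orientation': array([-5.82022566e-04,  9.79585664e-01,  2.01026303e-01, -1.14002942e-04]), 'wrist_force': array([-0.52859004,  0.2095687 , -0.21295334]), 'moment': array([-0.0446457 ,  0.01886032, -0.03079978]), 'finger_gap': 0.09175475185116654}
```

View pics/scene0.png

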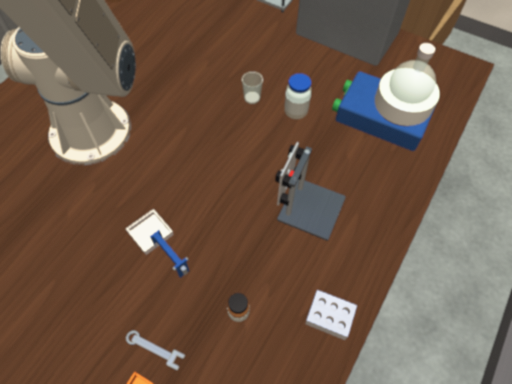

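View pics/top0.png

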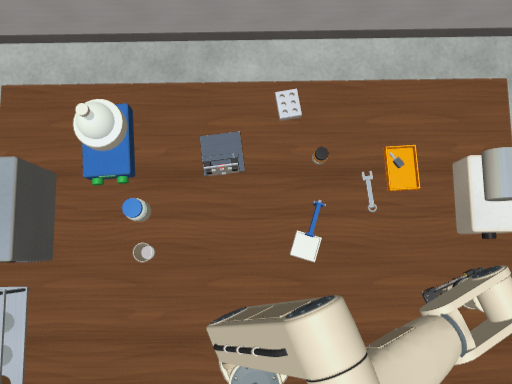

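The scene view shows the bracket at about (160,245) and the stand at (300,190). The top view shows the bracket at (312,230), hook end at (319,202), and the stand at (222,155) with its strip side at row ~168.

```bash
cat > h.py <<'E'
import numpy as np,cv2
from cell import r
def load(n,f):
    z=np.load(f); return z['p'],z['d']
def cloud(m,d):
    v,u=np.mgrid[:d.shape[0],:d.shape[1]]
    c=np.stack([(u-m['cx'])/m['fx']*d,(v-m['cy'])/m['fy']*d,d],-1)
    T=np.linalg.inv(m['camera_from_world'])
    w=c@T[:3,:3].T+T[:3,3]; w[d==0]=np.nan
    return w
def ray(m,uv,z):
    T=np.linalg.inv(m['camera_from_world']); 
    dr=T[:3,:3]@np.array([(uv[0]-m['cx'])/m['fx'],(uv[1]-m['cy'])/m['fy'],1]); o=T[:3,3]
    return o+dr*(z-o[2])/dr[2]
E
python3 - <<'E'
from h import *
for n,box in [("top",(285,190,330,270)),("scene",(115,200,195,285))]:
    p,d=load(n,n+"0.npz"); m=r.camera_model(n); w=cloud(m,d)
    hsv=cv2.cvtColor(p,cv2.COLOR_RGB2HSV); x0,y0,x1,y1=box
    bm=np.zeros(d.shape,bool); bm[y0:y1,x0:x1]=1
    blue=bm&(hsv[...,0]>100)&(hsv[...,0]<130)&(hsv[...,1]>140)&(hsv[...,2]>60)
    W=w[blue]; print(n,'blue',blue.sum(),np.nanpercentile(W,[2,50,98],axis=0).round(4).tolist())
    T=W[W[:,2]>0.058]; 
    c=T.mean(0); u,s,vt=np.linalg.svd(T[:,:2]-c[:2]); pr=(T[:,:2]-c[:2])@vt[0]; print(len(T),c,vt[0],np.degrees(np.arctan2(vt[0][1],vt[0][0])),pr.min(),pr.max(), np.std((T[:,:2]-c[:2])@vt[1]))
    wh=bm&(hsv[...,1]<60)&(hsv[...,2]>170); ct=w[wh]; print('white',wh.sum(),np.nanpercentile(ct,[2,50,98],axis=0).round(4).tolist())
    vv,uu=np.nonzero(wh); rc=cv2.minAreaRect(np.float32([ray(m,(a,b),0.022)[:2] for a,b in zip(uu,vv)])); print(rc)
    vv,uu=np.nonzero(blue); rc=cv2.minAreaRect(np.float32([ray(m,(a,b),0.066)[:2] for a,b in zip(uu,vv)])); print('bluerect',rc)
    # blow ups
    s=(260,120,345,250) if n=="scene" else (190,120,255,185)
    for t,b in (('b',box),('s',s)):
        c=p[b[1]:b[3],b[0]:b[2]] if t=='b' else p[min(b[1],b[3]):max(b[1],b[3]),b[0]:b[2]]
        cv2.imwrite(f"pics/{n}_{t}.png",cv2.resize(c,None,fx=5,fy=5,interpolation=cv2.INTER_NEAREST)[:,:,::-1])
E
```

```text
top blue 168 [[0.4153, -0.2374, 0.036], [0.4769, -0.2105, 0.0661], [0.5281, -0.1839, 0.0794]]
148 [ 0.47502393 -0.20994426  0.06732369] [-0.95115363  0.30871794] 162.01801561311754 -0.05525970917616086 0.06174574253378229 0.005372967856580267
white 636 [[0.3325, -0.2288, -0.0039], [0.3786, -0.1815, 0.0052], [0.4278, -0.1352, 0.0271]]
((0.43929997086524963, -0.1988951563835144), (0.0909334346652031, 0.21492142975330353), 72.51042175292969)
bluerect ((0.47180330753326416, -0.20726841688156128), (0.030629931017756462, 0.12142036855220795), 70.28404998779297)
scene blue 282 [[0.4236, -0.2389, 0.0317], [0.4836, -0.2128, 0.0648], [0.5354, -0.1903, 0.0759]]
251 [ 0.48262924 -0.21223877  0.06587621] [ 0.9549994  -0.29660772] -17.253968375618875 -0.06261392655766565 0.0538977557052837 0.005012141132661311
white 921 [[0.3337, -0.2298, -0.0026], [0.3755, -0.1762, 0.0037], [0.4356, -0.1295, 0.0535]]
((0.43573981523513794, -0.19637078046798706), (0.09260502457618713, 0.19769145548343658), 72.82154846191406)
bluerect ((0.48907381296157837, -0.21243023872375488), (0.031732503324747086, 0.13301339745521545), 69.99134063720703)
```

```bash
python3 - <<'E'
from h import *
a=[cv2.imread(f"pics/{n}_{t}.png") for n,t in (("top","b"),("scene","b"),("top","s"),("scene","s"))]
a=[cv2.resize(x,(400,300*1)) if 0 else cv2.copyMakeBorder(x2:=cv2.resize(x,None,fx=min(395/x.shape[1],295/x.shape[0]),fy=min(395/x.shape[1],295/x.shape[0])),0,300-x2.shape[0],0,400-x2.shape[1],cv2.BORDER_CONSTANT) for x in a]
cv2.imwrite("pics/m1.png",np.vstack([np.hstack(a[:2]),np.hstack(a[2:])]))
E
```

```text
(no output)
```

View pics/m1.png

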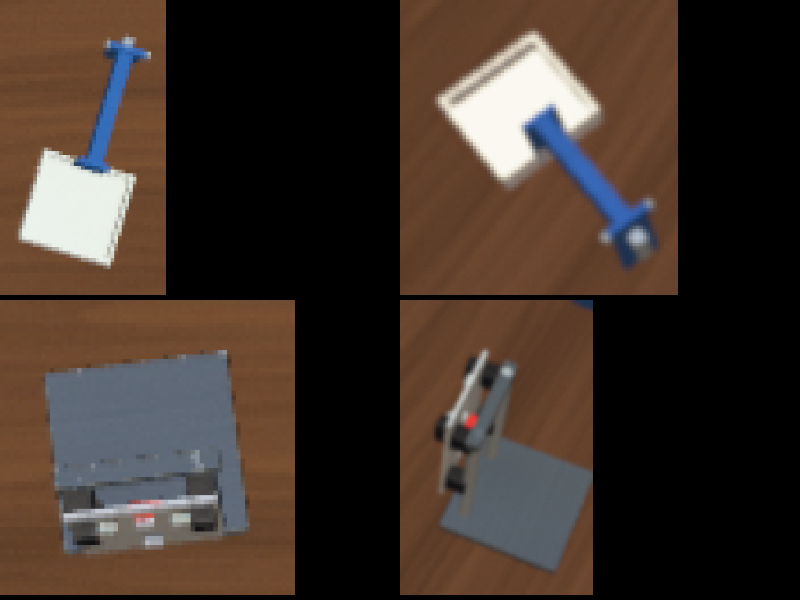

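Crops: the bracket points away from the robot, about 17° to the right, with its hook clearly visible. The stand's strip faces the robot, with the red tab seen through the upper slot and the black catch housings beside it.

```bash
python3 - <<'E'
from h import *
for n,b in [("top",(190,120,255,185)),("scene",(265,140,350,250))]:
    p,d=load(n,n+"0.npz"); m=r.camera_model(n); w=cloud(m,d)
    hsv=cv2.cvtColor(p,cv2.COLOR_RGB2HSV)
    bm=np.zeros(d.shape,bool); bm[b[1]:b[3],b[0]:b[2]]=1
    brown=((hsv[...,0]<20)&(hsv[...,1]>90))
    z=w[...,2]
    base=bm&~brown&(z<0.03)&(z>-.01)&(abs(p[...,2].astype(int)-p[...,0])<60)&(hsv[...,0]>90)
    vv,uu=np.nonzero(base); P=np.float32([ray(m,(a,c),0.012)[:2] for a,c in zip(uu,vv)])
    print(n,'base',len(P),cv2.minAreaRect(P),P.min(0),P.max(0))
    hi=bm&(z>0.03); W=w[hi]
    print('hi',len(W),np.nanpercentile(W,[1,25,50,75,99],axis=0).round(3).tolist())
    top=W[W[:,2]>0.17]; c=top.mean(0); u,s,vt=np.linalg.svd(top[:,:2]-c[:2]); print('bar',len(top),c,vt[0],np.degrees(np.arctan2(vt[0][1],vt[0][0])),np.ptp((top[:,:2]-c[:2])@vt[0]))
    red=bm&((hsv[...,0]<6)|(hsv[...,0]>174))&(hsv[...,1]>150)&(hsv[...,2]>120); vv,uu=np.nonzero(red); print('red',len(uu),np.nanmedian(w[red],axis=0), uu.mean() if len(uu) else 0,vv.mean() if len(vv) else 0)
    # white tray clean
    tb=(288,228,325,265) if n=="top" else (122,205,178,255)
    tm=np.zeros(d.shape,np.uint8); tm[tb[1]:tb[3],tb[0]:tb[2]]=1
    tm=(tm>0)&(hsv[...,1]<50)&(hsv[...,2]>120)
    vv,uu=np.nonzero(tm); P=np.float32([ray(m,(a,c),0.022)[:2] for a,c in zip(uu,vv)]); print('tray',len(P),cv2.minAreaRect(P))
    # ears: bright small
    eb=(308,194,330,212) if n=="top" else (172,255,195,282)
    E=p[eb[1]:eb[3],eb[0]:eb[2]]
    cv2.imwrite(f"pics/{n}_ear.png",cv2.resize(E,None,fx=12,fy=12,interpolation=cv2.INTER_NEAREST)[:,:,::-1])
    cv2.imwrite(f"pics/{n}_st.png",cv2.resize(p[b[1]:b[3],b[0]:b[2]],None,fx=7 if n=='top' else 5,fy=7 if n=='top' else 5,interpolation=cv2.INTER_NEAREST)[:,:,::-1])
E
```

```text
top base 1037 ((0.7194747924804688, 0.11604267358779907), (0.14737698435783386, 0.14662480354309082), 6.891959190368652) [0.6383352 0.0384491] [0.8007931  0.19569924]
hi 577 [[0.618, 0.053, 0.053], [0.635, 0.076, 0.164], [0.642, 0.108, 0.184], [0.663, 0.139, 0.191], [0.679, 0.164, 0.203]]
bar 424 [0.65162933 0.10791675 0.18741212] [-0.12132628  0.99261268] 96.96865242092589 0.11822796690784639
red 1 [0.64474864 0.10630773 0.1309571 ] 222.0 167.0
tray 663 ((0.3784487843513489, -0.18009595572948456), (0.09214432537555695, 0.09125152975320816), 72.50654602050781)
scene base 2218 ((0.7259129881858826, 0.11390428245067596), (0.14726486802101135, 0.1477508693933487), 6.457420349121094) [0.650225   0.03363258] [0.8056249  0.19427586]
hi 1250 [[0.626, 0.051, 0.038], [0.647, 0.059, 0.111], [0.663, 0.089, 0.174], [0.674, 0.142, 0.188], [0.686, 0.163, 0.201]]
bar 662 [0.65877723 0.10347929 0.1861796 ] [ 0.10884745 -0.99405847] -83.7511196719078 0.12166852416215919
red 19 [0.65071826 0.11428441 0.12924253] 291.0 173.0
tray 1006 ((0.3876563608646393, -0.18216463923454285), (0.09361554682254791, 0.09684326499700546), 72.5815200805664)
```

View pics/top_st.png

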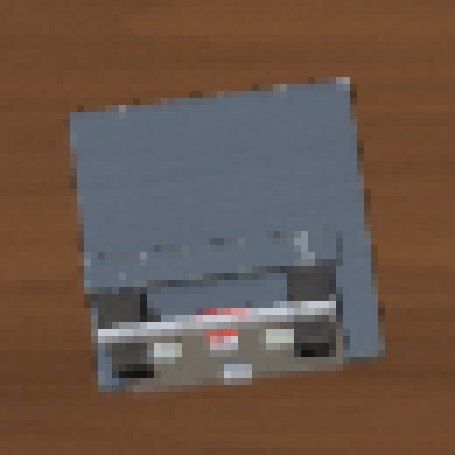

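View pics/top_ear.png

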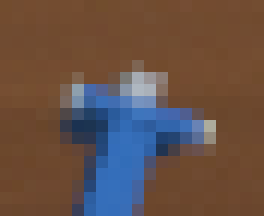

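View pics/scene_st.png

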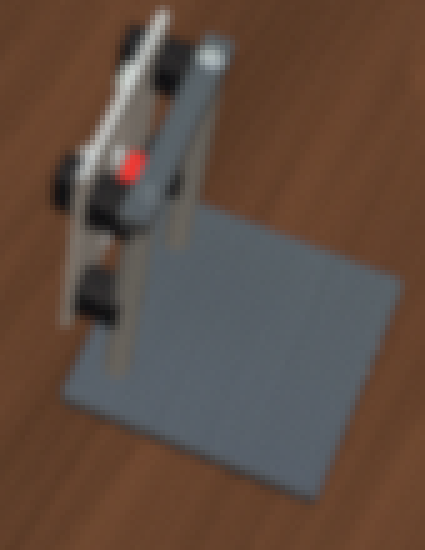

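```bash
cat >> h.py <<'E'
from scipy.spatial.transform import Rotation as R
def Rt(s): 
    q=s['orientation']; return R.from_quat([q[1],q[2],q[3],q[0]])
def go(pos,yaw,s=None,tilt=None):
    "print jog fractions to reach TCP pos with tool down, tool x yaw deg"
    s=s or r.observe(); Ro=Rt(s)
    y=np.radians(yaw); x=np.array([np.cos(y),np.sin(y),0]); z=np.array([0,0,-1.]); t=R.from_matrix(np.stack([x,np.cross(z,x),z],1))
    dp=Ro.inv().apply(np.array(pos)-s['position'])/0.1
    print('dpos',dp.round(3),'drot',((Ro.inv()*t).as_rotvec()/np.pi).round(4))
def snap(n,f):
    m=r.camera_model(n); p,d=r.capture(n); cv2.imwrite(f"pics/{f}.png",p[:,:,::-1]); np.savez(f+".npz",p=p,d=d,**{k:m[k] for k in m}); return p,d,m
E
python3 - <<'E'
from h import *
snap("wrist","w0")
m=r.camera_model("wrist"); T=np.linalg.inv(m['camera_from_world']); s=r.observe(); Ro=Rt(s)
print('cam in tool',Ro.inv().apply(T[:3,3]-s['position']),'camaxes in tool\n',Ro.inv().as_matrix()@T[:3,:3],m['fx'])
go((0.474,-0.21,0.223),-17.5)
E
```

```text
cam in tool [ 0.06902749 -0.00045229 -0.16046488] camaxes in tool
 [[ 9.66671904e-04 -9.69373946e-01 -2.45587495e-01]
 [ 9.99999507e-01  8.81630035e-04  4.56221280e-04]
 [-2.25731711e-04 -2.45587815e-01  9.69374321e-01]] 332.4093597883162
dpos [ 3.53  -2.449 -0.007] drot [-3.000e-04  1.000e-04  2.261e-01]
```

View pics/w0.png

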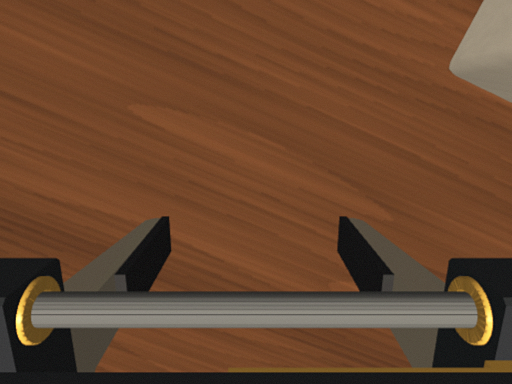

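The wrist camera sits on the tool's +x side with both fingers visible at (165,220) and (342,220). A light object at the upper right (490,50) is off my path.

Call:
jog_arm:
  steps:
    - {"hand":1,"delta_pos":[0.4,-0.28,0],"delta_rot":[0,0,0]}
    - {"hand":1,"delta_pos":[0.8,-0.55,0],"delta_rot":[0,0,0]}
    - {"hand":1,"delta_pos":[1,-0.69,0],"delta_rot":[0,0,0]}

```text
t: 0.45
position: [0.3118, -0.4689, 0.2222]
orientation: [-0.001, 0.98, 0.201, 0.0]
wrist_force: [1.0, -0.0, 0.2]
finger_gap: 0.0919
```

Call:
jog_arm:
  steps:
    - {"hand":1,"delta_pos":[0.4,-0.28,0],"delta_rot":[0,0,0]}
    - {"hand":1,"delta_pos":[0.8,-0.55,0],"delta_rot":[0,0,0]}
    - {"hand":1,"delta_pos":[1,-0.69,0],"delta_rot":[0,0,0]}

```text
t: 0.75
position: [0.3767, -0.366, 0.2224]
orientation: [-0.001, 0.979, 0.202, 0.0]
wrist_force: [0.1, -0.1, -0.3]
finger_gap: 0.0919
```

Call:
jog_arm:
  steps:
    - {"hand":1,"delta_pos":[0.4,-0.28,0],"delta_rot":[0,0,0.045]}
    - {"hand":1,"delta_pos":[0.8,-0.55,0],"delta_rot":[0,0,0.09]}
    - {"hand":1,"delta_pos":[1,-0.69,0],"delta_rot":[0,0,0.135]}
    - {"hand":1,"delta_pos":[1,-0.69,0],"delta_rot":[0,0,0.18]}
    - {"hand":1,"delta_pos":[1,-0.69,0],"delta_rot":[0,0,0.226]}
    - {"hand":1,"delta_pos":[1,-0.69,0],"delta_rot":[0,0,0.226]}

```text
t: 1.35
position: [0.4404, -0.2656, 0.2224]
orientation: [-0.0, 0.988, -0.153, -0.0]
wrist_force: [-0.4, 0.0, -0.2]
finger_gap: 0.0919
```

```bash
python3 - <<'E'
from h import *
s=r.observe(); print(s['t'],s['position'],Rt(s).as_matrix()[:,0],s['wrist_force'])
go((0.44,-0.205,0.28),-17.5)
E
```

```text
1.35 [ 0.44042585 -0.2656392   0.22242724] [ 9.53364631e-01 -3.01820730e-01 -3.57411079e-04] [-0.41723952  0.02349306 -0.18079044]
dpos [-0.187 -0.577 -0.576] drot [-0.      0.0001 -0.0004]
```

Call:
jog_arm:
  steps:
    - {"hand":1,"delta_pos":[-0.1,-0.3,-0.3],"delta_rot":[0,0,0]}
    - {"hand":1,"delta_pos":[-0.19,-0.58,-0.58],"delta_rot":[0,0,0]}
    - {"hand":1,"delta_pos":[-0.19,-0.58,-0.58],"delta_rot":[0,0,0]}

```text
t: 1.65
position: [0.4409, -0.2037, 0.2838]
orientation: [0.0, 0.989, -0.149, 0.002]
wrist_force: [-0.5, -0.7, -0.6]
finger_gap: 0.0918
```

```bash
python3 - <<'E'
from h import *
snap("wrist","w1"); s=r.observe(); print(s['position'],s['joint_vel'])
E
```

```text
[ 0.44043162 -0.20464074  0.28218823] [-0.02558184  0.03701265  0.0252792  -0.01284121 -0.02731029 -0.00131364]
```

View pics/w1.png

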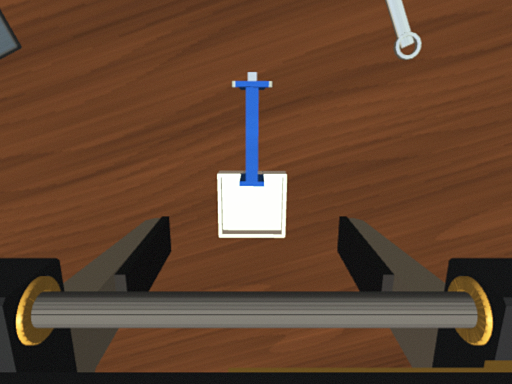

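The wrist view shows the bracket almost aligned with the tool: ears at (234,84)/(270,84), arm along column ~252, tray (218–286, 172–238).

```bash
python3 - <<'E'
from h import *
p,d,m=snap("wrist","w2"); s=r.observe(); print(s['position'],s['joint_vel'].round(4))
hsv=cv2.cvtColor(p,cv2.COLOR_RGB2HSV)
bm=np.zeros(d.shape,bool); bm[60:245,205:300]=1
blue=bm&(hsv[...,0]>100)&(hsv[...,0]<130)&(hsv[...,1]>140)&(hsv[...,2]>60)
w=cloud(m,d)
# arm rows centre
pts=[]
for v in range(95,165,4):
    u=np.nonzero(blue[v])[0]; a=ray(m,(u.min()-.5,v),.066); b=ray(m,(u.max()+.5,v),.066); pts.append((a+b)/2); wd=np.linalg.norm(a-b)
pts=np.array(pts); c=pts.mean(0); _,_,vt=np.linalg.svd(pts-c); dd=vt[0]*np.sign(vt[0][0]); yaw=np.degrees(np.arctan2(dd[1],dd[0])); print('yaw',yaw,'width',wd, 'armtop depth z',np.nanmedian(w[95:165,250:254,2]))
ex=np.array([np.cos(np.radians(yaw)),np.sin(np.radians(yaw)),0]); ey=np.array([-ex[1],ex[0],0])
# ears
ear=bm&(hsv[...,1]<70)&(hsv[...,2]>120); ear[100:]=0
n,l,st,ce=cv2.connectedComponentsWithStats(ear.astype(np.uint8)); print(st.tolist(),ce.round(1).tolist())
# tray
t=bm&(hsv[...,1]<60)&(hsv[...,2]>150); t[:165]=0
vv,uu=np.nonzero(t); P=np.float32([ray(m,(a,b),.022)[:2] for a,b in zip(uu,vv)]); rc=cv2.minAreaRect(P); print(rc)
tc=np.array([*rc[0],0]); print('grip from tray',tc+.086*ex)
fl=np.nonzero(blue[80:92].any(1))[0]
for v in range(80,92): 
    u=np.nonzero(blue[v])[0]; print(v,u.min() if len(u) else None,u.max() if len(u) else None,end=' ')
print('lat: arm centre',c, 'tcp lateral of arm',(s['position']-c)@ey)
for k in range(1,n):
    if st[k,4]<60: q=ray(m,ce[k],.070+.001); print('ear/hook',q, 'x rel arm c',(q-c)@ex,(q-c)@ey)
E
```

```text
[ 0.43983362 -0.20509298  0.28093705] [-0.0183  0.0272  0.0154 -0.0025 -0.0049  0.0107]
yaw -17.2566500062385 width 0.01376771591800617 armtop depth z 0.06424731833412886
[[0, 0, 512, 384, 196477], [246, 71, 10, 9, 89], [231, 80, 3, 7, 21], [268, 80, 4, 7, 21]] [[255.5, 191.6], [250.4, 75.0], [232.0, 83.0], [269.0, 83.1]]
((0.38297736644744873, -0.18207740783691406), (0.09104190021753311, 0.08843223005533218), 72.8868408203125)
grip from tray [ 0.46510612 -0.20758952  0.        ]
80 236 266 81 235 266 82 235 266 83 235 266 84 235 266 85 235 266 86 237 266 87 239 263 88 240 260 89 244 257 90 245 256 91 245 256 lat: arm centre [ 0.48128109 -0.21291045  0.066     ] tcp lateral of arm -0.00482991983293081
ear/hook [ 0.53410388 -0.20866414  0.071     ] x rel arm c 0.049185321280516295 0.019725173350556374
ear/hook [ 0.52235347 -0.24648348  0.071     ] x rel arm c 0.04918304941190034 -0.01987753391427675
```

```bash
python3 - <<'E'
from h import *
go((0.499,-0.2184,0.10),-17.25)
E
```

```text
dpos [ 0.602 -0.049  1.81 ] drot [ 0.0001 -0.0004  0.    ]
```

Call:
jog_arm:
  steps:
    - {"hand":1,"delta_pos":[0.3,-0.03,0.3],"delta_rot":[0,0,0]}
    - {"hand":1,"delta_pos":[0.6,-0.05,0.6],"delta_rot":[0,0,0]}
    - {"hand":1,"delta_pos":[0.6,-0.05,1],"delta_rot":[0,0,0]}
    - {"hand":1,"delta_pos":[0.6,-0.05,1],"delta_rot":[0,0,0]}
    - {"hand":1,"delta_pos":[0.6,-0.05,1],"delta_rot":[0,0,0]}

```text
t: 2.25
position: [0.4971, -0.2186, 0.1797]
orientation: [-0.0, 0.988, -0.152, -0.002]
wrist_force: [1.2, -0.2, 1.0]
finger_gap: 0.092
```

```bash
python3 - <<'E'
from h import *
snap("wrist","w3")
go((0.499,-0.2184,0.10),-17.25); go((0.499,-0.2184,0.04),-17.25)
E
```

```text
dpos [ 0.007 -0.007  0.811] drot [ 0.      0.0002 -0.0013]
dpos [ 0.008 -0.007  1.411] drot [ 0.      0.0002 -0.0013]
```

View pics/w3.png

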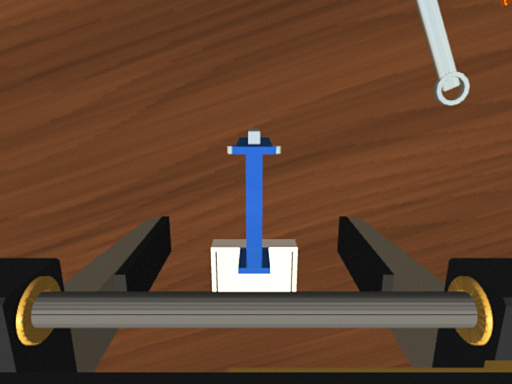

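The arm lies between the fingers, centred on column ~254, with the ears at row 150. I'm going down.

Call:
jog_arm:
  steps:
    - {"hand":1,"delta_pos":[0,0,0.4],"delta_rot":[0,0,0]}
    - {"hand":1,"delta_pos":[0,0,0.8],"delta_rot":[0,0,0]}
    - {"hand":1,"delta_pos":[0,0,1],"delta_rot":[0,0,0]}
    - {"hand":1,"delta_pos":[0,0,1],"delta_rot":[0,0,0]}
    - {"hand":1,"delta_pos":[0,0,1],"delta_rot":[0,0,0]}

```text
t: 2.8
position: [0.4994, -0.219, 0.0825]
orientation: [0.0, 0.988, -0.152, 0.001]
wrist_force: [-0.1, 0.1, 1.2]
finger_gap: 0.0918
```

```bash
python3 - <<'E'
from h import *
p,d,m=snap("wrist","w4")
hsv=cv2.cvtColor(p,cv2.COLOR_RGB2HSV)
ear=(hsv[...,1]<70)&(hsv[...,2]>120); ear[:, :200]=0; ear[:,310:]=0; ear[290:]=0;
n,l,st,ce=cv2.connectedComponentsWithStats(ear.astype(np.uint8)); print(st.tolist())
s=r.observe(); Ro=Rt(s)
for k in range(1,n): 
    if 10<st[k,4]<2500: print(ce[k],Ro.inv().apply(ray(m,ce[k],.071)-s['position']))
go((0.499,-0.2184,0.04),-17.25)
E
```

```text
[[0, 0, 512, 384, 196108], [245, 150, 19, 19, 350], [213, 174, 7, 13, 75], [289, 174, 7, 12, 73], [242, 289, 1, 1, 1], [266, 289, 1, 1, 1]]
[254.02571429 158.8       ] [ 0.04029624 -0.00023634  0.01201893]
[216.49333333 179.46666667] [ 0.02921321 -0.02013429  0.01197406]
[291.5890411  179.16438356] [0.02942128 0.01969588 0.01199041]
dpos [-0.011 -0.004  0.429] drot [ 0.0001 -0.0011 -0.0013]
```

View pics/w4.png

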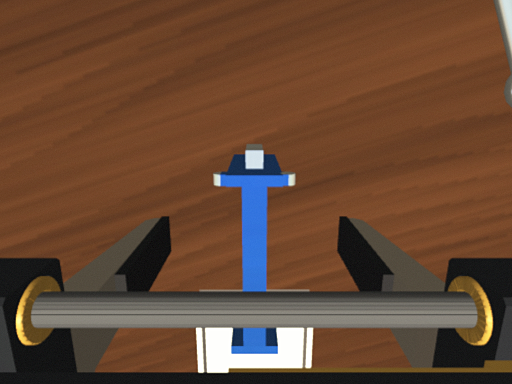

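Ears at (216,179)/(292,179) are symmetric about the tool's centre, so I'm lowering and gripping.

Call:
jog_arm:
  steps:
    - {"hand":1,"delta_pos":[0,0,0.25],"delta_rot":[0,0,0]}
    - {"hand":1,"delta_pos":[0,0,0.43],"delta_rot":[0,0,0]}
    - {"hand":1,"delta_pos":[0,0,0.43],"delta_rot":[0,0,0]}
    - {"hand":1,"delta_pos":[0,0,0.43],"delta_rot":[0,0,0]}
    - {"hand":1,"delta_pos":[0,0,0.43],"delta_rot":[0,0,0]}

```text
t: 3.35
position: [0.4996, -0.2188, 0.0393]
orientation: [0.0, 0.988, -0.152, 0.001]
wrist_force: [0.5, 0.4, 0.3]
finger_gap: 0.092
```

Call:
jog_arm:
  steps:
    - {"hand":0,"delta_pos":[0,0,0],"delta_rot":[0,0,0]}
    - {"hand":0,"delta_pos":[0,0,0],"delta_rot":[0,0,0]}
    - {"hand":0,"delta_pos":[0,0,0],"delta_rot":[0,0,0]}
    - {"hand":0,"delta_pos":[0,0,0],"delta_rot":[0,0,0]}
    - {"hand":0,"delta_pos":[0,0,0],"delta_rot":[0,0,0]}
    - {"hand":0,"delta_pos":[0,0,0],"delta_rot":[0,0,0]}
    - {"hand":0,"delta_pos":[0,0,0],"delta_rot":[0,0,0]}
    - {"hand":0,"delta_pos":[0,0,0],"delta_rot":[0,0,0]}

```text
t: 4.15
position: [0.4984, -0.2183, 0.0375]
orientation: [-0.0, 0.988, -0.152, -0.0]
wrist_force: [0.9, -0.4, 0.1]
finger_gap: 0.0303
```

```bash
python3 - <<'E'
from h import *
p,d,m=snap("wrist","w5")
hsv=cv2.cvtColor(p,cv2.COLOR_RGB2HSV)
ear=(hsv[...,1]<70)&(hsv[...,2]>120); ear[:, :180]=0; ear[:,330:]=0; ear[250:]=0;
n,l,st,ce=cv2.connectedComponentsWithStats(ear.astype(np.uint8)); print(st.tolist())
s=r.observe(); Ro=Rt(s); print(s['finger_gap'],s['position'],Ro.as_matrix()[:,0],Ro.as_matrix()[:,2],s['wrist_force'],s['t'])
for k in range(1,n): 
    if 10<st[k,4]<2500: print(ce[k],Ro.inv().apply(ray(m,ce[k],.071)-s['position']))
E
```

```text
[[0, 0, 512, 384, 195760], [243, 161, 25, 25, 578], [201, 194, 9, 17, 134], [301, 194, 9, 17, 136]]
0.02616900812435162 [ 0.49838932 -0.21827355  0.03753297] [ 9.53803605e-01 -3.00430813e-01 -1.01139425e-04] [-9.33920369e-05  4.01482213e-05 -9.99999995e-01] [-0.07865539 -0.50189104 -0.18581997] 4.2
[254.98096886 172.90657439] [ 0.04255521  0.00015114 -0.03347133]
[204.98507463 202.13432836] [ 0.03065065 -0.01975401 -0.03346992]
[304.875      201.76470588] [ 0.03085022  0.02004659 -0.03347035]
```

View pics/w5.png

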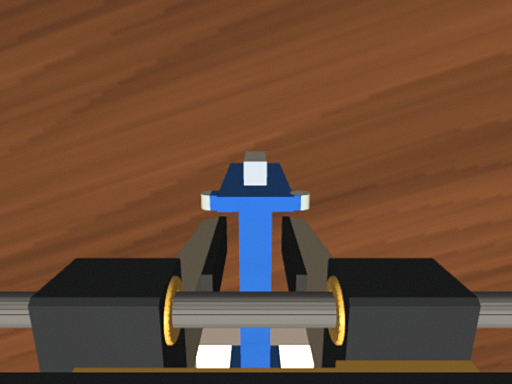

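The fingers are still closing on the centred arm (gap 26 mm).

Call:
jog_arm:
  steps:
    - {"hand":0,"delta_pos":[0,0,0],"delta_rot":[0,0,0]}
    - {"hand":0,"delta_pos":[0,0,0],"delta_rot":[0,0,0]}
    - {"hand":0,"delta_pos":[0,0,0],"delta_rot":[0,0,0]}
    - {"hand":0,"delta_pos":[0,0,0],"delta_rot":[0,0,0]}

```text
t: 4.6
position: [0.4984, -0.2183, 0.0375]
orientation: [-0.0, 0.988, -0.152, -0.0]
wrist_force: [0.7, -0.1, -0.2]
finger_gap: 0.014
```

Call:
jog_arm:
  steps:
    - {"hand":0,"delta_pos":[0,0,-0.1],"delta_rot":[0,0,0]}
    - {"hand":0,"delta_pos":[0,0,-0.3],"delta_rot":[0,0,0]}
    - {"hand":0,"delta_pos":[0,0,-0.6],"delta_rot":[0,0,0]}
    - {"hand":0,"delta_pos":[0,0,-1],"delta_rot":[0,0,0]}
    - {"hand":0,"delta_pos":[0,0,-1],"delta_rot":[0,0,0]}
    - {"hand":0,"delta_pos":[0,0,-1],"delta_rot":[0,0,0]}

```text
t: 5.2
position: [0.4988, -0.2185, 0.1387]
orientation: [0.0, 0.988, -0.152, 0.001]
wrist_force: [-0.7, 0.4, -2.9]
finger_gap: 0.0138
```

```bash
python3 - <<'E'
from h import *
p,d,m=snap("wrist","w6")
s=r.observe(); print(s['finger_gap'],s['position'],s['wrist_force'],s['moment'],s['t'])
E
```

```text
0.013584479919495577 [ 0.49802328 -0.21811283  0.13750071] [-0.40082106  0.51336977 -2.68388606] [ 0.00234537 -0.06822298 -0.04509502] 5.25
```

View pics/w6.png

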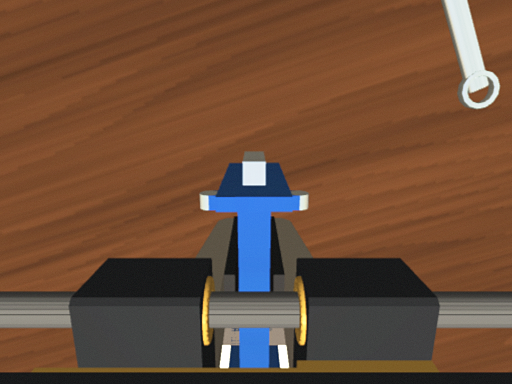

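The bracket is held level (gap 13.6 mm, 2.7 N weight). Next I'll carry it up in front of the stand.

```bash
python3 - <<'E'
from h import *
go((0.545,0.097,0.26),6.7)
p,d=load("top","top0.npz"); m=r.camera_model("top")
for uv in [(190+97/7,120+334/7),(190+335/7,120+306/7)]:
  print(ray(m,uv,.2))
E
```

```text
dpos [-0.499 -3.147 -1.225] drot [-0.      0.     -0.1344]
[0.63007719 0.16004517 0.2       ]
[0.64194209 0.04981935 0.2       ]
```

Call:
jog_arm:
  steps:
    - {"hand":0,"delta_pos":[0,-0.3,-0.4],"delta_rot":[0,0,0]}
    - {"hand":0,"delta_pos":[-0.1,-0.6,-0.8],"delta_rot":[0,0,0]}
    - {"hand":0,"delta_pos":[-0.2,-1,-1],"delta_rot":[0,0,0]}
    - {"hand":0,"delta_pos":[-0.2,-1,-1],"delta_rot":[0,0,0]}

```text
t: 5.65
position: [0.5103, -0.1135, 0.2393]
orientation: [-0.001, 0.989, -0.151, 0.001]
wrist_force: [0.1, -0.7, -2.2]
finger_gap: 0.0139
```

Call:
jog_arm:
  steps:
    - {"hand":0,"delta_pos":[-0.1,-0.3,-0.1],"delta_rot":[0,0,-0.03]}
    - {"hand":0,"delta_pos":[-0.2,-0.7,-0.2],"delta_rot":[0,0,-0.07]}
    - {"hand":0,"delta_pos":[-0.3,-1,-0.22],"delta_rot":[0,0,-0.1]}
    - {"hand":0,"delta_pos":[-0.3,-1,-0.22],"delta_rot":[0,0,-0.1344]}
    - {"hand":0,"delta_pos":[-0.3,-1,-0.22],"delta_rot":[0,0,-0.1344]}

```text
t: 6.15
position: [0.5099, -0.012, 0.2578]
orientation: [0.0, 0.998, 0.06, -0.002]
wrist_force: [0.7, -1.4, -2.7]
finger_gap: 0.0139
```

```bash
python3 - <<'E'
from h import *
s=r.observe(); print(s['position'],s['t'])
go((0.545,0.097,0.26),6.7)
E
```

```text
[ 0.50989349 -0.01201585  0.25782481] 6.15
dpos [ 0.479 -1.04  -0.023] drot [-0.0001  0.001   0.0011]
```

Call:
jog_arm:
  steps:
    - {"hand":0,"delta_pos":[0.1,-0.4,0],"delta_rot":[0,0,0]}
    - {"hand":0,"delta_pos":[0.3,-0.8,0],"delta_rot":[0,0,0]}
    - {"hand":0,"delta_pos":[0.48,-1,0],"delta_rot":[0,0,0]}
    - {"hand":0,"delta_pos":[0.48,-1,0],"delta_rot":[0,0,0]}
    - {"hand":0,"delta_pos":[0.48,-1,0],"delta_rot":[0,0,0]}

```text
t: 6.65
position: [0.5462, 0.0917, 0.2581]
orientation: [0.0, 0.998, 0.058, -0.001]
wrist_force: [-0.3, -0.2, -1.9]
finger_gap: 0.0141
```

```bash
python3 - <<'E'
from h import *
p,d,m=snap("wrist","w7")
s=r.observe(); print(s['position'],s['joint_vel'].round(3),s['t'])
E
```

```text
[0.54603099 0.09123896 0.25834826] [-0.011 -0.013  0.004  0.001  0.002 -0.007] 6.7
```

View pics/w7.png

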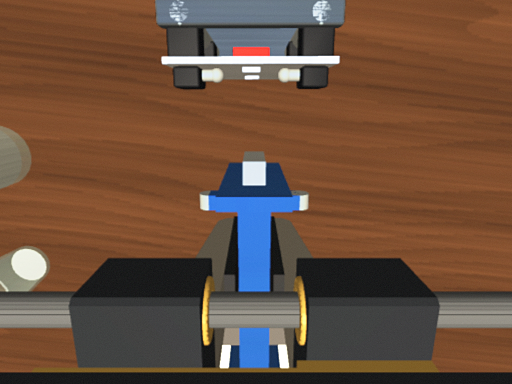

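The wrist view shows the strip's top edge (162–339, row ~60), catch balls at about (213,75)/(288,75), the red tab at (250,51) and the hook at (254,172).

```bash
python3 - <<'E'
from h import *
p,d,m=snap("wrist","w8"); s=r.observe(); Ro=Rt(s); print(s['position'],s['t'])
cv2.imwrite("pics/w8z.png",cv2.resize(p[20:110,150:350],None,fx=4,fy=4,interpolation=cv2.INTER_NEAREST)[:,:,::-1])
w=cloud(m,d); hsv=cv2.cvtColor(p,cv2.COLOR_RGB2HSV)
wt=(hsv[...,1]<40)&(hsv[...,2]>190); wt[:52]=0; wt[68:]=0; wt[:,:150]=0; wt[:,350:]=0
# keep rows wide
n,l,st,ce=cv2.connectedComponentsWithStats(wt.astype(np.uint8)); k=1+st[1:,4].argmax(); print(st[k],ce[k])
wt=l==k
Z=np.nanmedian(w[wt][:,2]); print('strip top z',Z,np.nanpercentile(w[wt],[10,50,90],axis=0).round(4).tolist())
for zt in (.195,.2,.205,.21):
    vv,uu=np.nonzero(wt); P=np.array([ray(m,(a,b),zt)[:2] for a,b in zip(uu,vv)])
    rc=cv2.minAreaRect(P.astype(np.float32)); print(zt,rc)
tl=(P-s['position'][:2])
for v in range(62,84,2): print(v,w[v,238:266:4,2].round(3),w[v,[205,213,218,283,288],2].round(3))
E
```

```text
[0.54602855 0.09108146 0.25865089] 6.75
[ 161   56  178    8 1320] [246.78636364  59.225     ]
strip top z 0.19854308208426522 [[0.635, 0.062, 0.1974], [0.6403, 0.108, 0.1985], [0.6458, 0.1501, 0.1995]]
0.195 ((0.6407773494720459, 0.10537882149219513), (0.004156399518251419, 0.11202382296323776), 6.641761779785156)
0.2 ((0.6401975750923157, 0.10525166243314743), (0.004063481464982033, 0.10951916128396988), 6.6417622566223145)
0.205 ((0.6396178007125854, 0.10512448847293854), (0.0039705317467451096, 0.1070144921541214), 6.641763210296631)
0.21 ((0.6390380859375, 0.10499732196331024), (0.0038775810971856117, 0.10450983792543411), 6.641762733459473)
62 [0.198 0.2   0.197 0.198 0.198 0.198 0.199] [0.199 0.198 0.198 0.198 0.199]
64 [0.191 0.189 0.19  0.19  0.188 0.189 0.189] [0.19  0.19  0.19  0.189 0.188]
66 [0.177 0.176 0.177 0.138 0.138 0.138 0.176] [0.177 0.178 0.177 0.176 0.176]
68 [0.165 0.137 0.138 0.139 0.138 0.139 0.161] [0.164 0.174 0.173 0.174 0.163]
70 [0.147 0.138 0.137 0.139 0.14  0.138 0.146] [0.174 0.175 0.174 0.175 0.175]
72 [0.13  0.13  0.13  0.129 0.13  0.129 0.128] [0.176 0.176 0.175 0.176 0.175]
74 [0.11  0.11  0.108 0.108 0.109 0.109 0.108] [0.175 0.176 0.176 0.176 0.176]
76 [0.086 0.085 0.059 0.059 0.06  0.084 0.085] [0.174 0.175 0.175 0.176 0.174]
78 [0.058 0.056 0.058 0.058 0.057 0.057 0.056] [0.174 0.176 0.175 0.175 0.172]
80 [-0.001 -0.001 -0.002  0.    -0.002 -0.002 -0.002] [0.172 0.173 0.173 0.174 0.171]
82 [-0.001 -0.002 -0.002 -0.    -0.001 -0.002 -0.002] [-0.001 -0.001 -0.    -0.001 -0.001]
```

View pics/w8z.png

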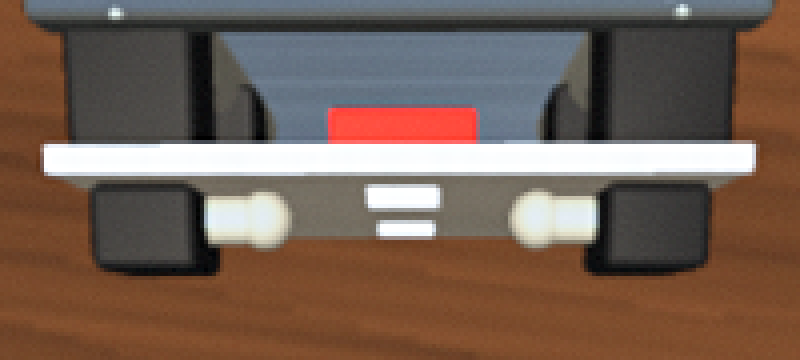

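```bash
cat > meas.py <<'E'
from h import *
def hookmeas(p,m,s):
    hsv=cv2.cvtColor(p,cv2.COLOR_RGB2HSV); Ro=Rt(s)
    ear=(hsv[...,1]<70)&(hsv[...,2]>120); ear[:, :180]=0; ear[:,330:]=0; ear[250:]=0; ear[:150]=0
    n,l,st,ce=cv2.connectedComponentsWithStats(ear.astype(np.uint8))
    for k in range(1,n):
        if st[k,4]>50:
            hk=abs(ce[k][0]-254)<20; z=s['position'][2]+(.0195 if hk else .0335)
            print('hook' if hk else 'ear',st[k].tolist(),ce[k].round(1),(Ro.inv().apply(ray(m,ce[k],z)-s['position'])*1000).round(2))
E
python3 - <<'E'
from meas import *
z=np.load("w8.npz"); s=r.observe(); hookmeas(z['p'],z,s)
Ro=Rt(s); print('strip c tool',(Ro.inv().apply(np.array([.6403,.1053,.2])-s['position'])*1000).round(2),'tool yaw',np.degrees(np.arctan2(*Ro.as_matrix()[[1,0],0])))
for z in (.1848,.1548): go((.5819,.0985,z),6.64)
E
```

```text
hook [242, 161, 24, 25, 576] [253.9 172.9] [ 39.94  -0.52 -19.58]
ear [200, 194, 9, 17, 129] [203.8 202.1] [ 31.   -20.43 -33.57]
ear [299, 194, 10, 17, 133] [303.7 201.9] [ 31.13  19.23 -33.55]
strip c tool [95.4  -3.36 58.45] tool yaw 6.573756702679729
dpos [ 0.366 -0.033  0.738] drot [ 0.0002  0.0007 -0.0004]
dpos [ 0.367 -0.033  1.038] drot [ 0.0002  0.0007 -0.0004]
```

Call:
jog_arm:
  steps:
    - {"hand":0,"delta_pos":[0.2,-0.03,0.2],"delta_rot":[0,0,0]}
    - {"hand":0,"delta_pos":[0.35,-0.03,0.5],"delta_rot":[0,0,0]}
    - {"hand":0,"delta_pos":[0.35,-0.03,0.8],"delta_rot":[0,0,0]}
    - {"hand":0,"delta_pos":[0.35,-0.03,1],"delta_rot":[0,0,0]}
    - {"hand":0,"delta_pos":[0.35,-0.03,1],"delta_rot":[0,0,0]}
    - {"hand":0,"delta_pos":[0.35,-0.03,1],"delta_rot":[0,0,0]}

```text
t: 7.35
position: [0.5811, 0.0985, 0.1599]
orientation: [0.0, 0.998, 0.058, -0.0]
wrist_force: [0.5, -0.3, -2.0]
finger_gap: 0.0135
```

```bash
python3 - <<'E'
from meas import *
p,d,m=snap("wrist","w9"); s=r.observe(); hookmeas(p,m,s); print(s['position'],s['t'],s['wrist_force'],s['moment'],s['joint_vel'].round(3))
Ro=Rt(s); print(Ro.as_matrix().round(4).tolist(),(Ro.inv().apply(np.array([.6403,.1053,.2])-s['position'])*1000).round(2))
E
```

```text
hook [242, 161, 24, 25, 576] [253.9 172.9] [ 39.31  -0.13 -19.45]
ear [200, 194, 9, 17, 129] [203.8 202.2] [ 30.39 -19.97 -33.46]
ear [299, 194, 10, 17, 128] [303.5 201.8] [ 30.58  19.5  -33.46]
[0.58175774 0.09880586 0.16073201] 7.4 [ 0.17491612 -0.20300546 -2.51120877] [ 0.00401744 -0.10636527 -0.02981827] [ 0.003 -0.012 -0.012  0.002 -0.002 -0.001]
[[0.9933, 0.1155, 0.0013], [0.1155, -0.9933, 0.0001], [0.0013, 0.0001, -1.0]] [ 58.95   0.31 -39.19]
```

View pics/w9.png

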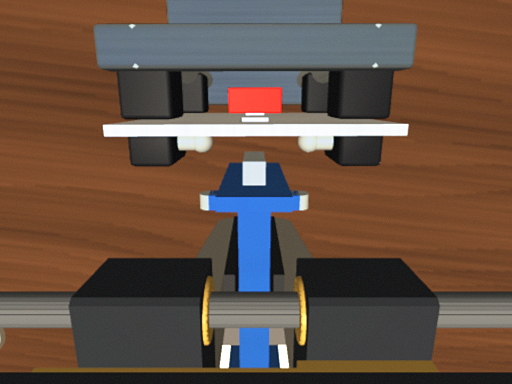

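Close view: hook at column 254, strip edge (104–408, row 129), so the strip centre is ~256; the hook is just in front of the strip.

```bash
cat >> meas.py <<'E'
def strip(p,d,m,s,r0,r1,zt=.200):
    w=cloud(m,d); hsv=cv2.cvtColor(p,cv2.COLOR_RGB2HSV); Ro=Rt(s)
    wt=(hsv[...,1]<40)&(hsv[...,2]>190); wt[:r0]=0; wt[r1:]=0
    n,l,st,ce=cv2.connectedComponentsWithStats(wt.astype(np.uint8)); k=1+st[1:,4].argmax(); wt=l==k
    print('z',np.nanmedian(w[wt][:,2]),st[k])
    vv,uu=np.nonzero(wt); P=np.float32([ray(m,(a,b),zt)[:2] for a,b in zip(uu,vv)]); rc=cv2.minAreaRect(P); print(rc)
    print('strip c in tool mm',(Ro.inv().apply(np.array([*rc[0],zt])-s['position'])*1000).round(2))
E
python3 - <<'E'
from meas import *
z=np.load("w9.npz"); s=r.observe(); strip(z['p'],z['d'],z,s,115,145)
w=cloud(z,z['d']); 
for v in range(108,136,2): print(v,w[v,230:282:4,2].round(3))
E
```

```text
z 0.19842172006891712 [ 103  124  305   21 4209]
((0.6390024423599243, 0.10521457344293594), (0.007111494429409504, 0.10894578695297241), 6.6699652671813965)
strip c in tool mm [ 57.65   0.25 -39.2 ]
108 [0.128 0.129 0.129 0.128 0.128 0.129 0.128 0.128 0.128 0.13  0.128 0.129
 0.129]
110 [0.127 0.13  0.127 0.128 0.129 0.13  0.128 0.129 0.129 0.128 0.128 0.128
 0.129]
112 [0.13  0.128 0.128 0.128 0.128 0.128 0.127 0.13  0.128 0.127 0.128 0.128
 0.128]
114 [0.091 0.091 0.091 0.092 0.059 0.057 0.06  0.057 0.059 0.092 0.091 0.092
 0.093]
116 [0.125 0.126 0.126 0.125 0.126 0.125 0.125 0.126 0.125 0.126 0.126 0.127
 0.126]
118 [0.151 0.151 0.151 0.139 0.138 0.138 0.139 0.138 0.139 0.138 0.151 0.151
 0.151]
120 [0.17  0.172 0.171 0.138 0.138 0.138 0.139 0.139 0.139 0.139 0.167 0.169
 0.172]
122 [0.186 0.186 0.188 0.185 0.186 0.186 0.187 0.185 0.187 0.187 0.186 0.186
 0.186]
124 [0.199 0.198 0.199 0.199 0.199 0.198 0.199 0.199 0.198 0.199 0.199 0.199
 0.197]
126 [0.2   0.199 0.198 0.198 0.199 0.198 0.199 0.198 0.198 0.199 0.199 0.2
 0.199]
128 [0.198 0.2   0.199 0.199 0.198 0.2   0.197 0.198 0.199 0.199 0.198 0.198
 0.199]
130 [0.198 0.198 0.198 0.199 0.198 0.199 0.199 0.2   0.199 0.199 0.198 0.197
 0.198]
132 [0.199 0.198   nan 0.199 0.199 0.199 0.199 0.199 0.199 0.198 0.199 0.199
 0.199]
134 [0.199 0.198 0.198 0.198 0.198 0.199 0.199 0.199 0.198 0.198 0.198 0.199
 0.199]
```

Call:
jog_arm:
  steps:
    - {"hand":0,"delta_pos":[0,0.004,0.03],"delta_rot":[0,0,0]}
    - {"hand":0,"delta_pos":[0,0.004,0.06],"delta_rot":[0,0,0]}
    - {"hand":0,"delta_pos":[0.05,0.004,0.06],"delta_rot":[0,0,0]}
    - {"hand":0,"delta_pos":[0.08,0.004,0.06],"delta_rot":[0,0,0]}
    - {"hand":0,"delta_pos":[0.08,0.004,0.06],"delta_rot":[0,0,0]}
    - {"hand":0,"delta_pos":[0.08,0.004,0.06],"delta_rot":[0,0,0]}

```text
t: 8.0
position: [0.5893, 0.1001, 0.1536]
orientation: [-0.0, 0.998, 0.059, 0.0]
wrist_force: [0.3, -0.1, -3.3]
finger_gap: 0.0136
```

```bash
python3 - <<'E'
from meas import *
p,d,m=snap("wrist","w10"); s=r.observe(); hookmeas(p,m,s); print(s['position'],s['t'],s['wrist_force'],s['moment'])
go((.5,.1,.1545),6.64)
E
```

```text
hook [180, 150, 150, 36, 2961] [253.7 161. ] [ 45.16  -0.42 -19.51]
ear [200, 194, 9, 17, 127] [203.8 202.1] [ 30.96 -20.32 -33.5 ]
ear [299, 194, 10, 17, 129] [303.5 202. ] [ 31.03  19.43 -33.5 ]
[0.589215   0.10006458 0.15356876] 8.05 [-0.08678925 -0.60754835 -1.95202954] [ 0.01548184 -0.07515184  0.01563269]
dpos [-0.886 -0.104 -0.009] drot [-0.      0.      0.0004]
```

View pics/w10.png

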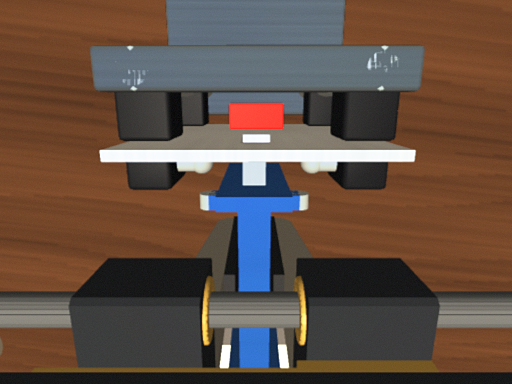

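The hook lip at (254,172) is just before the strip (row 155), and the sill seen through the slot is at (243–270, 138). I'm checking the lateral offset.

```bash
python3 - <<'E'
from meas import *
z=np.load("w10.npz"); s=r.observe(); p,d=z['p'],z['d']; Ro=Rt(s)
strip(p,d,z,s,145,164)
w=cloud(z,d); inv=lambda q:(Ro.inv().apply(q-s['position'])*1000)
hsv=cv2.cvtColor(p,cv2.COLOR_RGB2HSV)
print([ (v,np.nonzero((hsv[v,225:290,1]<40)&(hsv[v,225:290,2]>200))[0][[0,-1]]+225) for v in (136,138,140)])
for zz in (.139,):
  for u in (242.5,269.5): print('sill',inv(ray(z,(u,138),zz)))
for v in (150,153,156,158,160,162): u=np.nonzero((hsv[v,:,1]<40)&(hsv[v,:,2]>190))[0]; print(v,u.min(),u.max(),inv(ray(z,(u.min()-.5,v),.2))[:2],inv(ray(z,(u.max()+.5,v),.2))[:2])
for v in (165,170,175,180): u=np.nonzero((hsv[v,235:275,1]<60)&(hsv[v,235:275,2]>150))[0]+235; print('lip',v,u.min(),u.max(),inv(ray(z,((u.min()+u.max())/2,v),s['position'][2]+.0195)))
E
```

```text
z 0.1984455641307454 [ 100  150  316   14 3957]
((0.6402448415756226, 0.1053479015827179), (0.004529670812189579, 0.10879510641098022), 6.766139507293701)
strip c in tool mm [ 51.29   0.72 -46.44]
[(136, array([243, 269])), (138, array([243, 269])), (140, array([243, 269]))]
sill [51.57376637 -6.32666607 14.56173232]
sill [51.58748072  7.80722959 14.56163577]
150 100 414 [ 53.50309564 -53.50119411] [53.60904166 54.89741307]
153 100 414 [ 52.46539642 -53.61850631] [52.57177223 55.02152732]
156 100 414 [ 51.42306409 -53.73634229] [51.52987248 55.14619562]
158 100 414 [ 50.72558658 -53.81519233] [50.83268491 55.22961745]
160 101 413 [ 50.02636779 -53.54752218] [50.13307548 54.9666625 ]
162 177 336 [ 49.35070144 -27.23471365] [49.40539709 28.31874591]
lip 165 243 265 [ 43.43228911  -0.30921099 -19.50595274]
lip 170 243 265 [ 41.24329116  -0.30683895 -19.50565264]
lip 175 243 265 [ 39.03777211  -0.304449   -19.50535028]
lip 180 243 265 [ 36.81554421  -0.30204095 -19.50504563]
```

Call:
jog_arm:
  steps:
    - {"hand":0,"delta_pos":[0,0.01,-0.005],"delta_rot":[0,0,0]}
    - {"hand":0,"delta_pos":[0.02,0.01,-0.005],"delta_rot":[0,0,0]}
    - {"hand":0,"delta_pos":[0.04,0.01,-0.005],"delta_rot":[0,0,0]}
    - {"hand":0,"delta_pos":[0.06,0.01,-0.005],"delta_rot":[0,0,0]}
    - {"hand":0,"delta_pos":[0.07,0.01,-0.005],"delta_rot":[0,0,0]}
    - {"hand":0,"delta_pos":[0.07,0.01,-0.005],"delta_rot":[0,0,0]}

```text
t: 8.65
position: [0.5965, 0.0999, 0.154]
orientation: [-0.0, 0.998, 0.058, 0.0]
wrist_force: [-0.3, 1.5, -2.6]
finger_gap: 0.0139
```

```bash
python3 - <<'E'
from meas import *
p,d,m=snap("wrist","w11"); s=r.observe(); print(s['position'],s['t'],s['wrist_force'],s['moment'])
ex=np.array([.9933,.1156,0]); print('tcp x from face', (s['position'][:2]-[.6383,.1051])@ex[:2]*1000)
E
```

```text
[0.59633278 0.09985348 0.15403043] 8.7 [ 0.3766174   0.66385084 -2.25446612] [ 0.01524398 -0.08323457 -0.01664348]
tcp x from face -42.29253849775149
```

View pics/w11.png

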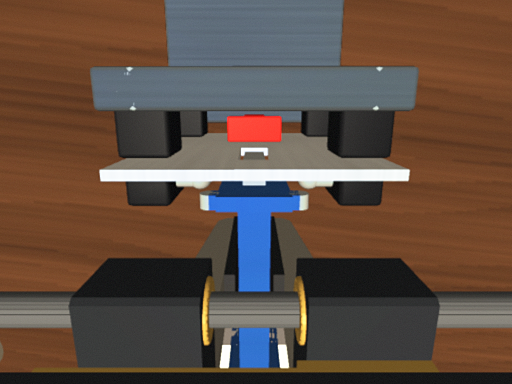

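The lip tip shows in the slot at (254,155) with the sill around it and no contact force, so it is entering.

Call:
jog_arm:
  steps:
    - {"hand":0,"delta_pos":[0.02,0,0],"delta_rot":[0,0,0]}
    - {"hand":0,"delta_pos":[0.04,0,0],"delta_rot":[0,0,0]}
    - {"hand":0,"delta_pos":[0.06,0,0],"delta_rot":[0,0,0]}
    - {"hand":0,"delta_pos":[0.07,0,0],"delta_rot":[0,0,0]}
    - {"hand":0,"delta_pos":[0.07,0,0],"delta_rot":[0,0,0]}

```text
t: 9.2
position: [0.6034, 0.1007, 0.1541]
orientation: [-0.0, 0.998, 0.058, 0.0]
wrist_force: [-1.0, -0.2, -1.3]
finger_gap: 0.0137
```

Call:
jog_arm:
  steps:
    - {"hand":0,"delta_pos":[0.005,0,0],"delta_rot":[0,0,0]}
    - {"hand":0,"delta_pos":[0.01,0,0],"delta_rot":[0,0,0]}
    - {"hand":0,"delta_pos":[0.01,0,0],"delta_rot":[0,0,0]}

```text
t: 9.5
position: [0.6043, 0.1008, 0.1541]
orientation: [-0.0, 0.998, 0.058, 0.0]
wrist_force: [-0.2, -0.3, -2.1]
finger_gap: 0.014
```

```bash
python3 - <<'E'
from meas import *
p,d,m=snap("wrist","w12"); s=r.observe(); print(s['position'],s['t'],s['wrist_force'],s['moment'])
ex=np.array([.9933,.1156,0]); print('tcp x from face', (s['position'][:2]-[.6383,.1051])@ex[:2]*1000)
E
```

```text
[0.60423271 0.10074464 0.15409809] 9.55 [ 0.26418526 -0.38462458 -1.83241384] [ 0.03865202 -0.11801561  0.00238606]
tcp x from face -34.34251605031306
```

View pics/w12.png

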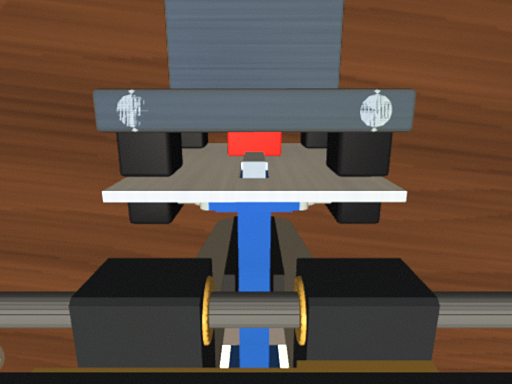

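The lip is now through the slot, showing behind the strip at (254,165), centred. Lowering until the ears meet the balls.

Call:
jog_arm:
  steps:
    - {"hand":0,"delta_pos":[0.003,0,0.015],"delta_rot":[0,0,0]}
    - {"hand":0,"delta_pos":[0.003,0,0.03],"delta_rot":[0,0,0]}
    - {"hand":0,"delta_pos":[0.003,0,0.045],"delta_rot":[0,0,0]}
    - {"hand":0,"delta_pos":[0.003,0,0.06],"delta_rot":[0,0,0]}
    - {"hand":0,"delta_pos":[0.003,0,0.06],"delta_rot":[0,0,0]}

```text
t: 10.05
position: [0.6044, 0.1008, 0.1478]
orientation: [0.0, 0.998, 0.058, -0.0]
wrist_force: [-0.1, 0.1, -2.2]
finger_gap: 0.014
```

Call:
jog_arm:
  steps:
    - {"hand":0,"delta_pos":[0,0,0.01],"delta_rot":[0,0,0]}
    - {"hand":0,"delta_pos":[0,0,0.02],"delta_rot":[0,0,0]}
    - {"hand":0,"delta_pos":[0,0,0.02],"delta_rot":[0,0,0]}

```text
t: 10.35
position: [0.6045, 0.1007, 0.1462]
orientation: [0.0, 0.998, 0.059, 0.0]
wrist_force: [-0.2, -1.0, -0.4]
finger_gap: 0.0138
```

Call:
jog_arm:
  steps:
    - {"hand":0,"delta_pos":[0,0,0.01],"delta_rot":[0,0,0]}
    - {"hand":0,"delta_pos":[0,0,0.01],"delta_rot":[0,0,0]}

```text
t: 10.55
position: [0.6045, 0.1008, 0.1457]
orientation: [-0.0, 0.998, 0.058, 0.0]
wrist_force: [-3.2, -0.4, 4.3]
finger_gap: 0.0136
```

```bash
python3 - <<'E'
from meas import *
p,d,m=snap("wrist","w13"); s=r.observe(); print(s['position'],s['t'],s['wrist_force'],s['moment'],Rt(s).as_matrix()[:,2])
E
```

```text
[0.60455088 0.10074363 0.14570323] 10.6 [-3.53002341 -1.31915245  4.74809889] [-0.0725796   0.40370771 -0.02200891] [ 2.22114545e-04 -1.49138791e-05 -9.99999975e-01]
```

View pics/w13.png

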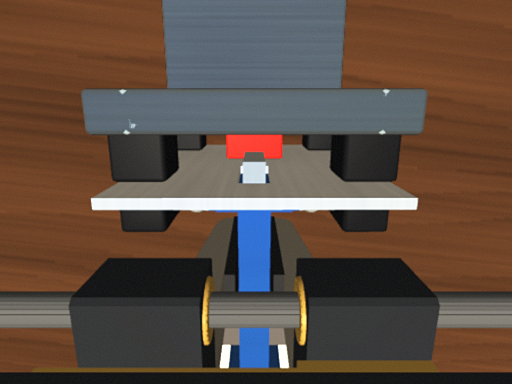

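Ears met the catches at TCP z≈0.146, so the slot edge is ≈0.1397, matching the camera. Pressing on gently.

Call:
jog_arm:
  steps:
    - {"hand":0,"delta_pos":[0,0,0.01],"delta_rot":[0,0,0]}
    - {"hand":0,"delta_pos":[0,0,0.01],"delta_rot":[0,0,0]}

```text
t: 10.8
position: [0.6045, 0.1008, 0.1446]
orientation: [-0.0, 0.998, 0.058, 0.0]
wrist_force: [-2.2, -0.4, 3.7]
finger_gap: 0.0137
```

Call:
jog_arm:
  steps:
    - {"hand":0,"delta_pos":[0,0,0.01],"delta_rot":[0,0,0]}
    - {"hand":0,"delta_pos":[0,0,0.01],"delta_rot":[0,0,0]}

```text
t: 11.0
position: [0.6045, 0.1009, 0.1433]
orientation: [-0.0, 0.998, 0.058, 0.0]
wrist_force: [-2.1, -0.5, 2.1]
finger_gap: 0.0138
```

```bash
python3 - <<'E'
from meas import *
p,d,m=snap("wrist","w14"); s=r.observe(); print(s['position'],s['t'],s['wrist_force'],s['moment'],Rt(s).as_matrix()[:,2])
E
```

```text
[0.60454631 0.10080424 0.14322654] 11.05 [-2.25797164  0.33615503  3.0111985 ] [-0.03111219  0.28560358  0.01447583] [ 1.51748813e-04  5.41536317e-05 -9.99999987e-01]
```

View pics/w14.png

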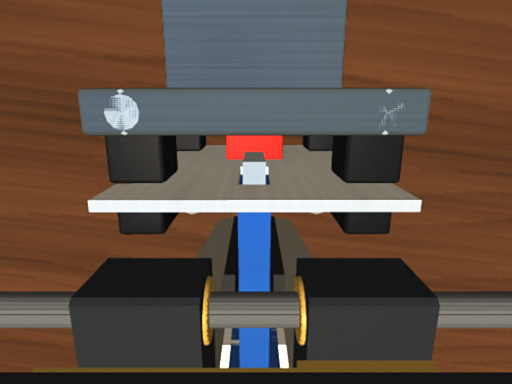

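```bash
python3 - <<'E'
from meas import *
o=[]
for f in ("w9","w12","w13","w14"):
    z=np.load(f+".npz"); o.append(cv2.resize(z['p'][140:240,205:305],None,fx=3.9,fy=2.9,interpolation=cv2.INTER_NEAREST)[:,:,::-1])
cv2.imwrite("pics/cmp.png",np.vstack([np.hstack(o[:2]),np.hstack(o[2:])]))
E
```

```text
(no output)
```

View pics/cmp.png

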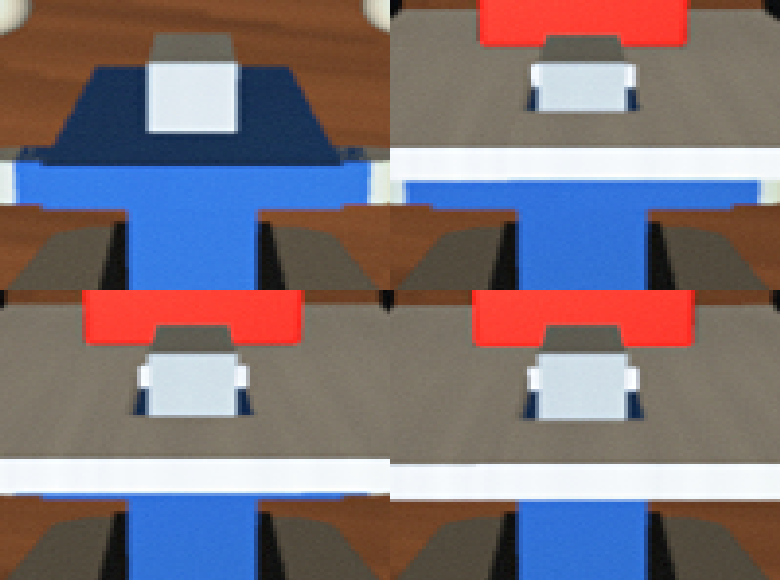

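The lip keeps its place relative to the gripper (row ~152), so nothing slipped and the ears are moving past the balls. Continuing down.

Call:
jog_arm:
  steps:
    - {"hand":0,"delta_pos":[0,0,0.01],"delta_rot":[0,0,0]}
    - {"hand":0,"delta_pos":[0,0,0.02],"delta_rot":[0,0,0]}
    - {"hand":0,"delta_pos":[0,0,0.03],"delta_rot":[0,0,0]}
    - {"hand":0,"delta_pos":[0,0,0.03],"delta_rot":[0,0,0]}

```text
t: 11.45
position: [0.6045, 0.1008, 0.1395]
orientation: [-0.0, 0.998, 0.058, -0.0]
wrist_force: [-0.4, 0.0, -3.5]
finger_gap: 0.0139
```

Call:
jog_arm:
  steps:
    - {"hand":0,"delta_pos":[0,0,0.01],"delta_rot":[0,0,0]}
    - {"hand":0,"delta_pos":[0,0,0.02],"delta_rot":[0,0,0]}
    - {"hand":0,"delta_pos":[0,0,0.03],"delta_rot":[0,0,0]}
    - {"hand":0,"delta_pos":[0,0,0.03],"delta_rot":[0,0,0]}

```text
t: 11.85
position: [0.6045, 0.1008, 0.1365]
orientation: [0.0, 0.998, 0.058, -0.0]
wrist_force: [1.2, 0.1, -6.3]
finger_gap: 0.0137
```

Call:
jog_arm:
  steps:
    - {"hand":0,"delta_pos":[0,0,0.01],"delta_rot":[0,0,0]}
    - {"hand":0,"delta_pos":[0,0,0.02],"delta_rot":[0,0,0]}
    - {"hand":0,"delta_pos":[0,0,0.03],"delta_rot":[0,0,0]}
    - {"hand":0,"delta_pos":[0,0,0.03],"delta_rot":[0,0,0]}

```text
t: 12.25
position: [0.6044, 0.1007, 0.1338]
orientation: [0.0, 0.998, 0.058, -0.0]
wrist_force: [1.0, -1.0, -5.0]
finger_gap: 0.0141
```

```bash
python3 - <<'E'
from meas import *
p,d,m=snap("wrist","w15"); s=r.observe(); print(s['position'],s['t'],s['wrist_force'],s['moment'],Rt(s).as_matrix()[:,2])
w=cloud(m,d); hsv=cv2.cvtColor(p,cv2.COLOR_RGB2HSV); red=((hsv[...,0]<6)|(hsv[...,0]>174))&(hsv[...,1]>150)&(hsv[...,2]>120); print('red z',np.nanmedian(w[red][:,2]),red.sum())
z=np.load('w14.npz'); w=cloud(z,z['d']);hsv=cv2.cvtColor(z['p'],cv2.COLOR_RGB2HSV); red=((hsv[...,0]<6)|(hsv[...,0]>174))&(hsv[...,1]>150)&(hsv[...,2]>120); print('before',np.nanmedian(w[red][:,2]))
E
```

```text
[0.60440092 0.10070321 0.13386498] 12.3 [ 0.63694163 -0.59972836 -5.25604193] [ 0.01156902 -0.08366196 -0.00684701] [-3.50897432e-04 -1.41305735e-04 -9.99999928e-01]
red z 0.11959932334948069 1060
before 0.12857729126050235
```

View pics/w15.png

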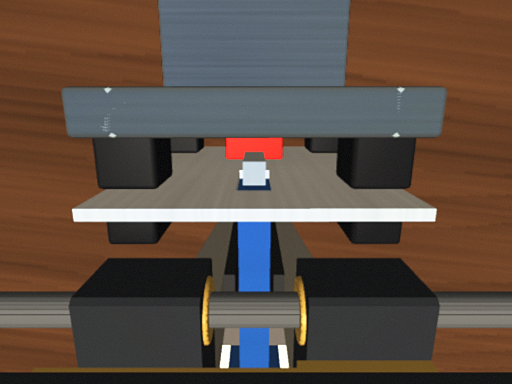

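The ears have snapped past (catches now pull down) and the tab is down 9 mm. Finishing the last ~1.5 mm by feel.

Call:
jog_arm:
  steps:
    - {"hand":0,"delta_pos":[0,0,0.01],"delta_rot":[0,0,0]}
    - {"hand":0,"delta_pos":[0,0,0.015],"delta_rot":[0,0,0]}
    - {"hand":0,"delta_pos":[0,0,0.015],"delta_rot":[0,0,0]}

```text
t: 12.6
position: [0.6045, 0.1008, 0.1328]
orientation: [-0.0, 0.998, 0.058, 0.0]
wrist_force: [-1.1, -0.8, -1.0]
finger_gap: 0.0137
```

Call:
jog_arm:
  steps:
    - {"hand":0,"delta_pos":[0,0,0.005],"delta_rot":[0,0,0]}
    - {"hand":0,"delta_pos":[0,0,0.01],"delta_rot":[0,0,0]}
    - {"hand":0,"delta_pos":[0,0,0.01],"delta_rot":[0,0,0]}

```text
t: 12.9
position: [0.6045, 0.1008, 0.1325]
orientation: [-0.0, 0.998, 0.058, 0.0]
wrist_force: [-5.4, -0.4, 7.6]
finger_gap: 0.0138
```

```bash
python3 - <<'E'
from meas import *
p,d,m=snap("wrist","w16"); s=r.observe(); print(s['position'],s['t'],s['wrist_force'],s['moment'])
w=cloud(m,d); hsv=cv2.cvtColor(p,cv2.COLOR_RGB2HSV); red=((hsv[...,0]<6)|(hsv[...,0]>174))&(hsv[...,1]>150)&(hsv[...,2]>120); print('red z',np.nanmedian(w[red][:,2]),red.sum())
E
```

```text
[0.60454209 0.10078062 0.13257318] 12.95 [-5.37248249 -0.90505052  7.74406395] [-0.20266849  0.59242858  0.01566692]
red z 0.11848177578693042 1089
```

The bracket is at the stop (force reverses to +7.7 N) with the tab down 10.1 mm. I'll ease off, open and withdraw upward.

Call:
jog_arm:
  steps:
    - {"hand":0,"delta_pos":[0,0,-0.005],"delta_rot":[0,0,0]}
    - {"hand":0,"delta_pos":[0,0,-0.008],"delta_rot":[0,0,0]}
    - {"hand":0.5,"delta_pos":[0,0,-0.008],"delta_rot":[0,0,0]}
    - {"hand":0.5,"delta_pos":[0,0,-0.008],"delta_rot":[0,0,0]}
    - {"hand":0.5,"delta_pos":[0,0,-0.008],"delta_rot":[0,0,0]}
    - {"hand":0.5,"delta_pos":[0,0,-0.008],"delta_rot":[0,0,0]}
    - {"hand":0.5,"delta_pos":[0,0,-0.008],"delta_rot":[0,0,0]}
    - {"hand":0.5,"delta_pos":[0,0,-0.008],"delta_rot":[0,0,0]}

```text
t: 13.75
position: [0.6045, 0.1008, 0.1324]
orientation: [0.0, 0.998, 0.058, 0.0]
wrist_force: [1.2, 0.6, -0.4]
finger_gap: 0.046
```

```bash
python3 - <<'E'
from meas import *
p,d,m=snap("wrist","w17"); s=r.observe(); print(s['position'],s['t'],s['wrist_force'],s['moment'],s['finger_gap'])
w=cloud(m,d); hsv=cv2.cvtColor(p,cv2.COLOR_RGB2HSV); red=((hsv[...,0]<6)|(hsv[...,0]>174))&(hsv[...,1]>150)&(hsv[...,2]>120); print('red z',np.nanmedian(w[red][:,2]),red.sum())
E
```

```text
[0.60453257 0.10080099 0.13233358] 13.8 [ 0.30019436 -1.04359794  0.73913808] [ 0.04498742 -0.00195986 -0.01311201] 0.04585636498093243
red z 0.11893321861071471 1079
```

View pics/w17.png

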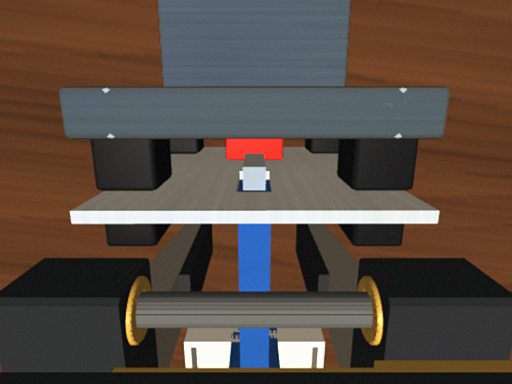

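Released: both fingers clear of the arm, lip still in the slot and tab down. Backing off straight up.

Call:
jog_arm:
  steps:
    - {"hand":0.5,"delta_pos":[0,0,-0.1],"delta_rot":[0,0,0]}
    - {"hand":0.5,"delta_pos":[0,0,-0.3],"delta_rot":[0,0,0]}
    - {"hand":0.5,"delta_pos":[0,0,-0.6],"delta_rot":[0,0,0]}
    - {"hand":0.5,"delta_pos":[0,0,-1],"delta_rot":[0,0,0]}
    - {"hand":0.5,"delta_pos":[0,0,-1],"delta_rot":[0,0,0]}

```text
t: 14.3
position: [0.6076, 0.1013, 0.2388]
orientation: [-0.0, 0.998, 0.058, 0.005]
wrist_force: [0.8, -0.1, 0.3]
finger_gap: 0.0456
```

Call:
jog_arm:
  steps:
    - {"hand":0.5,"delta_pos":[-0.2,0,-0.2],"delta_rot":[0,0,0]}
    - {"hand":0.5,"delta_pos":[-0.4,0,-0.4],"delta_rot":[0,0,0]}
    - {"hand":0.5,"delta_pos":[-0.6,0,-0.4],"delta_rot":[0,0,0]}
    - {"hand":0.5,"delta_pos":[-0.6,0,-0.4],"delta_rot":[0,0,0]}
    - {"hand":0.5,"delta_pos":[-0.6,0,-0.4],"delta_rot":[0,0,0]}

```text
t: 14.8
position: [0.5452, 0.0938, 0.2725]
orientation: [-0.0, 0.998, 0.059, 0.0]
wrist_force: [-0.4, 0.1, 0.1]
finger_gap: 0.0457
```

```bash
python3 - <<'E'
from meas import *
p,d,m=snap("wrist","w18"); s=r.observe(); print(s['position'],s['t'],s['wrist_force'])
w=cloud(m,d); hsv=cv2.cvtColor(p,cv2.COLOR_RGB2HSV); red=((hsv[...,0]<6)|(hsv[...,0]>174))&(hsv[...,1]>150)&(hsv[...,2]>120); print('red z',np.nanmedian(w[red][:,2]),red.sum())
blue=(hsv[...,0]>100)&(hsv[...,0]<130)&(hsv[...,1]>180)&(hsv[...,2]>150); print('arm z',np.nanpercentile(w[blue][:,2],[10,50,90]),'expect ~.159 (grip edge+6=.1457 +15)')
for v in range(110,260,15):
    u=np.nonzero(blue[v])[0]
    if len(u): print(v,u.min(),u.max(),np.nanmedian(w[v,u],axis=0).round(4))
p2,_,_=snap("scene","s2"); p3,_,_=snap("top","t2")
cv2.imwrite("pics/s2z.png",cv2.resize(p2[100:260,220:400],None,fx=4,fy=3.7)[:,:,::-1])
E
```

```text
[0.54546178 0.09383987 0.2722812 ] 14.85 [0.98293062 0.23785104 0.6017922 ]
red z 0.1190292573057748 237
arm z [0.15510163 0.15757766 0.16892611] expect ~.159 (grip edge+6=.1457 +15)
110 246 262 [0.6086 0.102  0.1579]
125 247 261 [0.5968 0.1002 0.1578]
140 246 261 [0.5847 0.0992 0.1574]
155 247 261 [0.5722 0.0973 0.1568]
170 247 261 [0.5597 0.0957 0.1568]
185 247 261 [0.5463 0.0937 0.1558]
200 246 262 [0.5328 0.0926 0.1555]
```

View pics/w18.png

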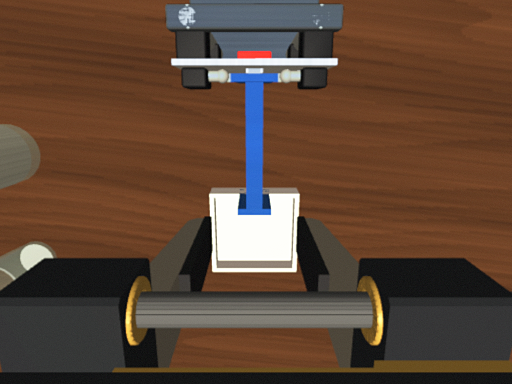

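View pics/s2.png

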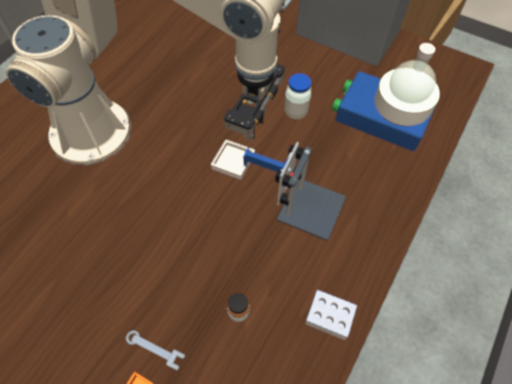

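The bracket hangs on the stand: the flange is between the catches at (231–277, 77), with the tray at (254,230). The gripper is clear. Last, I'll check the bystanders and that the bracket is holding still.

Call:
jog_arm:
  steps:
    - {"hand":0.5,"delta_pos":[-0.2,0,-0.3],"delta_rot":[0,0,0]}
    - {"hand":0.5,"delta_pos":[-0.3,0,-0.6],"delta_rot":[0,0,0]}
    - {"hand":0.5,"delta_pos":[-0.3,0,-0.6],"delta_rot":[0,0,0]}
    - {"hand":0.5,"delta_pos":[-0.3,0,-0.6],"delta_rot":[0,0,0]}
    - {"hand":0.5,"delta_pos":[-0.3,0,-0.6],"delta_rot":[0,0,0]}

```text
t: 15.45
position: [0.5152, 0.0902, 0.3312]
orientation: [0.0, 0.998, 0.058, -0.001]
wrist_force: [0.7, 0.5, 0.2]
finger_gap: 0.0459
```

```bash
python3 - <<'E'
from meas import *
a=np.load("top0.npz")['p']; p,_,_=snap("top","t3")
for n,b in dict(bottle=(118,192,155,224),beaker=(128,238,160,268),jar=(308,142,334,168),spanner=(358,165,382,215)).items():
    A,B=[x[b[1]:b[3],b[0]:b[2]].astype(int) for x in (a,p)]; print(n,abs(A-B).mean().round(2),(abs(A-B).max(2)>40).sum())
pw,d,m=snap("wrist","w19"); w=cloud(m,d); hsv=cv2.cvtColor(pw,cv2.COLOR_RGB2HSV); red=((hsv[...,0]<6)|(hsv[...,0]>174))&(hsv[...,1]>150)&(hsv[...,2]>120); print('red',red.sum(),np.nanmedian(w[red][:,2]) if red.any() else None)
blue=(hsv[...,0]>100)&(hsv[...,0]<130)&(hsv[...,1]>180)&(hsv[...,2]>150)
for v in range(60,260,20):
    u=np.nonzero(blue[v])[0]
    if len(u): print(v,np.nanmedian(w[v,u],axis=0).round(4))
print(r.observe()['t'])
E
```

```text
bottle 1.14 0
beaker 1.14 0
jar 1.19 0
spanner 1.19 0
red 11 0.1197354865102272
60 [0.6225 0.1036 0.159 ]
80 [0.6048 0.1011 0.1579]
100 [0.5864 0.0989 0.1574]
120 [0.5675 0.0966 0.1565]
140 [0.5478 0.0943 0.1564]
160 [0.5277 0.0924 0.1554]
15.55
```

View pics/t3.png

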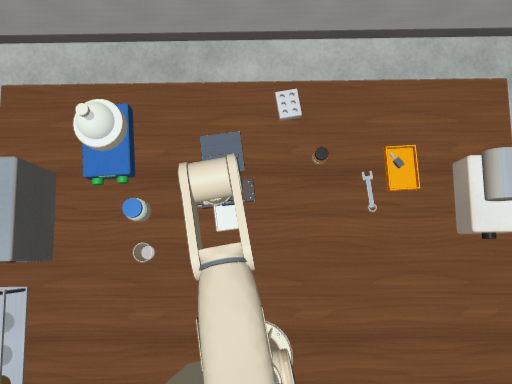

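The top view shows the bottle (136,209), beaker (144,253), jar (320,155) and spanner (369,190) unchanged. The bracket is stable and nothing touches the robot, so I'm handing in.

```bash
python3 -c "
from cell import r
print(r.finish_job())"
```

```text
the job is handed in; nothing more can be done
None
```

The bracket is hooked through the upper slot and pressed home, with the red tab pushed down. I let go and handed the job in at about 15.6 s.

- **Slot:** The camera put the slot's lower edge at about 0.139 m. Feeling for the catches gave about 0.140 m.
- **Pressing down:** The ears met the catches with about 7 N of downward push. They passed and the catches then pulled the bracket down. It stopped firmly, with about 10 N at the stop, well under the 40 N limit.
- **Tab:** It was about 10 mm down when the bracket reached the stop. It read about 9.6 mm down after I let go and 0.7 mm less in the last look. That last reading used only 11 pixels, so it is less certain.
- **Bracket angle:** It sags about 1.5–2° at the tray end, which fits the roughly 1.5 mm of play at the hook. Its height and angle were unchanged between two looks about 0.7 s apart.
- **Other things on the bench:** The bottle, beaker, jar and spanner show no change between the before and after pictures. The gripper is open and clear of everything.

Before I used the wrist camera, the two fixed cameras disagreed by 6–9 mm in x on the bracket and stand. I used the wrist camera for every move that mattered.

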